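Slide a dry clay test tile out of its rack and lay it on the kiln setter

TASK

The bone-dry clay test tile lies flush in its wooden rack and cannot be gripped there: press lightly on it with closed fingertips, slide it out over the rack's open end until enough overhangs to be pinched by its two sides without falling, then pinch it and lay it gently, stripes up, flat in the middle of the pale kiln setter, lengthwise along it. The tile cracks if it is pressed down hard or dropped; leave the pots, the tin, the bottle and the wooden rib where they stand.

Things in the scene. Friction and masses are not known exactly. Their poses are not given: they have to be found in the camera images.
- tile: Loose unfired clay tile, red-brown, 116 (x) x 46 (y) x 6 (z) mm, 60 g, three stripes across the +x half of its top. Origin: centre of underside; x along its length, z up. Starts in the rack's channel, x along the rack's, top flush. Cracks if pressed on rack or setter with over 20 N or dropped over 10 mm; gripping it across its 46 mm is safe. Tips off if over 54 mm of it overhangs.
- rack: Fixed wooden rack, 140 (x) x 100 (y) x 56 (z) mm. Origin: centre of underside; z up; open end to its -x (front face x = -70 mm, clear air before it). Channel 47.6 mm wide along x: bed at z = 50, side strips and end stop (x = 58) at z 56. A spring plunger in the +y strip (x = -17.5) pushes the tile sideways: it drags, so a fingertip must press some 12 to 16 N to slide it; under 10 N it slips.
- bed: The rack's bed, its fixed bottom board, 140 x 100 x 14 mm, pale wood, that the tile lies on. Origin: centre of its top face, 50 mm above the rack's origin; axes as the rack's.
- setter: Fixed pale kiln setter slab, 170 (x) x 110 (y) x 16 (z) mm with two thin grey lines along its long sides. Origin: centre of its underside on the table; x along its length, z up; its top is 16 mm above the table.
- oxide_pot_1: Small dark red pot with white cap, 32 mm wide, 53 mm tall, loose bystander; origin centre of underside, z up.
- oxide_pot_2: Small pale pot with white cap, 32 mm wide, 44 mm tall, loose bystander; origin centre of underside, z up.
- oxide_pot_4: Small dark blue pot with white cap, 32 mm wide, 48 mm tall, loose bystander; origin centre of underside, z up.
- gold_tin: Olive-gold tin, 68 mm wide, 74 mm tall, loose bystander; origin centre of underside, z up.
- tea_bottle: Brown bottle with white cap, 78 mm wide, 177 mm tall, loose bystander; origin centre of underside, z up.
- rib_kidney: Flat wooden kidney-shaped rib, 52 x 92 x 9 mm, lying loose on the table, bystander; origin centre of underside, z up.

How it is judged:
On the way, in this order (a step that is already met when the one before it is completed fails the run):
1. the tile lies still on the rack's bed with 22 to 54 mm overhanging the open end and no finger on it (x of tile in the frame of rack between -0.066 and -0.034 m and z of tile in the frame of rack between 0.047 and 0.054 m and angle between tile's own z axis and vertical below 0.06 rad and contact force between the fingers and tile below 0.1 N and linear speed of tile below 0.02 m/s), for 0.2 s.
2. the tile is held in the fingers clear of the rack (contact force between the fingers and tile above 1 N and contact force between tile and rack below 0.05 N and height (world z) of tile above 0.058 m), for 0.1 s.
At the end, for the whole second after the job is handed in: The tile rests flat on the kiln setter, stripes up (tilt under 0.06 rad), its centre within 25 mm lengthwise and 22 mm sideways of the setter's centre, its length within 0.25 rad of the setter's, either way round, at rest and released (x of tile in the frame of setter between -0.025 and 0.025 m and y of tile in the frame of setter between -0.022 and 0.022 m and z of tile in the frame of setter between 0.013 and 0.019 m and angle between tile's own z axis and vertical below 0.06 rad and angle between the x axis of tile and the x axis of setter, either way round below 0.25 rad and linear speed of tile below 0.02 m/s); the robot touches nothing.
It fails at once if the tile is pressed down on the rack's bed with more than 20 N (contact force between tile and bed above 20 N).
It fails at once if the tile is pressed against the setter with more than 20 N (contact force between tile and setter above 20 N).
It fails at once if the tile falls free by more than about 10 mm (contact force between the fingers and tile below 0.05 N and linear speed of tile above 0.45 m/s).
It fails at once if the tile goes down to the table (height (world z) of tile below 0.01 m).
It fails at once if a pot, the tin, the bottle or the rib is moved by more than 20 mm (distance of any of oxide_pot_1, oxide_pot_2, oxide_pot_4, gold_tin, tea_bottle, rib_kidney from where it was at the start of the episode above 0.02 m).
It also fails if it takes over 72 s, if anything falls off the work surface, if the arm or the gripper's body presses on something with over 40 N, if the wrist force passes 120 N, or if a joint passes its speed limit or range.

ROBOT

A 6-joint arm with a two-finger parallel gripper is mounted at the origin on the work surface; the furniture and walls round the work are solid. World frame = base frame: x ahead of the robot, y to its left, z up, the work surface at z = 0. Lengths are in m, angles in rad, forces in N, time in s.
With the tool pointing down it reaches from about 0.25 to 0.775 m from the base axis. Payload 4 kg.
Tool frame: the origin (TCP) lies on the front face of the gripper's body, between the roots of the fingers; the fingertips stand 73 mm ahead of it and the grasp point (between the pads) lies 54 mm ahead of it (grip_point_offset is the distance from the TCP to the grasp point, in m); z points along the fingers, y is the line along which they close (so a half turn about z gives the same grasp; the last joint's range is limited). The gripper opens to 85 mm and grips with 20 to 120 N. Pads are 22 mm wide; open, the fingers measure 114 mm over their backs; the gripper's body (76 mm by 85 mm) begins 54 mm behind the grasp point. The pads swing forward as they close: fully open they stand 13 mm farther back than shut.
Start: joints at [1.176, 0.087, 1.371, -0, 1.684, -0.103], TCP at [0.158, 0.527, 0.304] pointing down, gripper open.
Joint ranges: [-3.1, 3.1], [-0.76, 2.03], [0.27, 2.55], [-1.08, 4.22], [0.17, 2.65], [-2.57, 2.57]. Speed limits (rad/s): [2.79, 2.79, 3.14, 3.14, 3.14, 3.14].

INTERFACE

Orientations are given as a unit quaternion [w, x, y, z].
In Python, from plant import read_state, read_camera, camera_params, finish_job, trace, tip_of, grip_point_offset gives the robot as it stands. The module is installed in compiled form; this text tells all that it offers.
- The arm moves only by the shell command python3 -m jog 'ROWS' [FORCE]. ROWS is text: rows parted by semicolons, each of 5 numbers parted by spaces: the closure, from -1 (fully open) to 1 (shut), then the shift along the tool's x, y, z in m, then the turn about the tool's z in rad. In form: gripper x y z twist; .... A call has 1 to 12 rows; each row shifts and turns the commanded pose from where the row before left it, along the tool's axes as they then stand; what a row does not reach is not made up. A row lasts 1/8 s, in which the tool goes at most 62.5 mm and 10.7 degrees, less where a joint would pass 70% of its speed; a pose out of reach is approached as far as the arm can. A call with a gripper value outside its range is refused whole. The fingers move at their own pace and stop on an object; FORCE is the grip in N (left out, the last holds). Time passes only in rows, so rows that do not move let the fingers close. It gives the time, the measured TCP pose, the force, the opening and the grip force at its end, in the units of the state.
- read_state(): the state, without advancing time (a new reading comes with each control period).
- read_camera(name): name is "scene" or "top" or "wrist"; returns the picture (480x640x3 uint8, red, green, blue); there is no depth.
- camera_params(name): a dict with "fx", "fy", "cx", "cy" (pixels), "pose" (4x4, takes a point from camera to world coordinates); the wrist camera has in their place "hand_eye" (4x4, takes a point from camera to tool coordinates, whose origin is the TCP and whose axes are the flange's). Camera axes: x right, y up, looking along -z (the intrinsics and any distortion apply to the point x, -y, -z); pixel columns grow to the right and rows downward; lengths in m; the calibration is good to about 2 mm. A picture is of the moment at which its call begins: read the wrist's pose just before it. camera_params takes no time and is no camera call.
- finish_job(): hands the job in; it is judged then, once.
Trained networks look in the newest picture that a camera, given by its name, has taken for a name from the list of things; names that differ only in an ending like _2 or _b are one class to them, and where a whole thing is asked for, a point or a joint stands for the part that bears it (a point fixed in the world has none). Each returns a list of dicts, best first, with "confidence" (0 to 1); they miss things now and then, are a little off and sometimes report something else, mostly with a low value. They report only what shows in the picture. A call takes as long as a camera call.
- trace(camera, target): "mask" (480x640 bool, what is visible of it) and "bbox" ([centre column, centre row, width, height] in pixels, round what is visible of it).
- tip_of(camera, target): "point" ([row, column] in pixels: a listed point, or the origin of a listed thing).
The state is a dict: "time_s": time; "joint_pos": joint angles; "qd": joint speeds; "joint_torque": joint torques, N m; "ee_pos": TCP position; "tcp_rot": TCP orientation; "contact_force": force on the tool from outside, world axes, zero at the start; "ft_torque": the same for the moment, N m; "width": finger opening in m; "finger_force": force on a finger pad.
Only numpy, scipy, OpenCV 4.12 (cv2) and the standard library are available. Lean on these libraries where they do the work, as an engineer would, in place of code of your own. Each camera call takes 0.05 s, during which the arm holds its last target. There are 200 camera calls.

## Working session

There is one attempt and no reset: what is moved stays moved. The work goes in short steps, Python scripts to look and compute and a shell command to move; the robot and the scene stay as the last step left them, time stands still between calls to the robot, and variables do not carry over. Pictures are saved under pics/ and viewed, at most 10 in all, crops included, and the job is handed in when it is done.

```bash
mkdir -p pics
python3 - <<'E'
from plant import *
import cv2,numpy as np
s=read_state();print(s['ee_pos'],s['tcp_rot'],s['contact_force'],s['width'],grip_point_offset)
a=read_camera('scene');b=read_camera('top')
cv2.imwrite('pics/a.png',np.hstack([cv2.resize(x[:,:,::-1],(400,300)) for x in (a,b)]))
for c in('scene','top'):
    p=camera_params(c);print(c,{k:np.round(v,4).tolist() for k,v in p.items()})
    for t in('tile','rack','setter','rib_kidney','oxide_pot_1','gold_tin','tea_bottle','bed'):
        r=trace(c,t);q=tip_of(c,t)
        print(t,[(np.round(x['bbox']).tolist(),round(x['confidence'],2)) for x in r[:3]],[(np.round(x['point'],1).tolist(),round(x['confidence'],2)) for x in q[:3]])
p=camera_params('wrist');print(p)
cv2.imwrite('pics/top.png',b[:,:,::-1])
E
```

```text
[0.15809091 0.5264321  0.30269757] [-2.81084951e-04  1.45375541e-01  9.89375886e-01 -1.10880102e-03] [-0.50139966 -0.72884043 -1.01376585] 0.08538304344716524 0.0539
scene {'fx': 463.7807, 'fy': 463.7807, 'cx': 315.9665, 'cy': 236.7709, 'pose': [[0.8687, 0.3165, -0.3811, 0.2599], [-0.4951, 0.5318, -0.6871, -0.6853], [-0.0148, 0.7855, 0.6187, 0.6238], [0.0, 0.0, 0.0, 1.0]]}
tile [([310.0, 276.0, 70.0, 32.0], 0.69)] [([274.1, 312.5], 0.6)]
rack [([316.0, 285.0, 91.0, 69.0], 0.7)] [([296.7, 315.2], 0.55)]
setter [([259.0, 233.0, 95.0, 61.0], 0.65), ([451.0, 272.0, 59.0, 105.0], 0.32)] []
rib_kidney [([337.0, 424.0, 66.0, 38.0], 0.6)] [([423.1, 338.6], 0.95)]
oxide_pot_1 [([356.0, 229.0, 14.0, 28.0], 0.84), ([286.0, 179.0, 11.0, 18.0], 0.78), ([376.0, 247.0, 19.0, 26.0], 0.52)] [([258.0, 373.4], 0.86), ([236.6, 357.5], 0.82), ([186.2, 290.6], 0.72)]
gold_tin [([417.0, 365.0, 45.0, 62.0], 0.93), ([312.0, 278.0, 68.0, 32.0], 0.61), ([260.0, 235.0, 90.0, 62.0], 0.48)] [([375.7, 415.4], 0.6)]
tea_bottle [([450.0, 273.0, 57.0, 103.0], 0.57)] [([304.8, 444.4], 0.81)]
bed [([318.0, 286.0, 84.0,
[... 729 characters left out ...]
 36.0, 32.0], 0.89)] [([246.4, 456.1], 0.92)]
tea_bottle [([423.0, 181.0, 44.0, 52.0], 0.8), ([199.0, 211.0, 19.0, 16.0], 0.61)] [([187.9, 416.1], 0.67), ([197.3, 338.7], 0.51)]
bed [([352.0, 282.0, 27.0, 31.0], 0.57)] [([264.8, 359.0], 0.72)]
{'fx': 370.8124237169384, 'fy': 370.8124237169384, 'cx': 325.85862548789635, 'cy': 241.70480887464763, 'hand_eye': array([[ 6.58477776e-04,  9.50183920e-01,  3.11689084e-01,
         8.05805246e-02],
       [ 9.99999761e-01, -5.59708629e-04, -4.06339158e-04,
        -4.83537800e-04],
       [-2.11641864e-04,  3.11689277e-01, -9.50184061e-01,
        -6.98613524e-02],
       [ 0.00000000e+00,  0.00000000e+00,  0.00000000e+00,
         1.00000000e+00]])}
```

View pics/top.png

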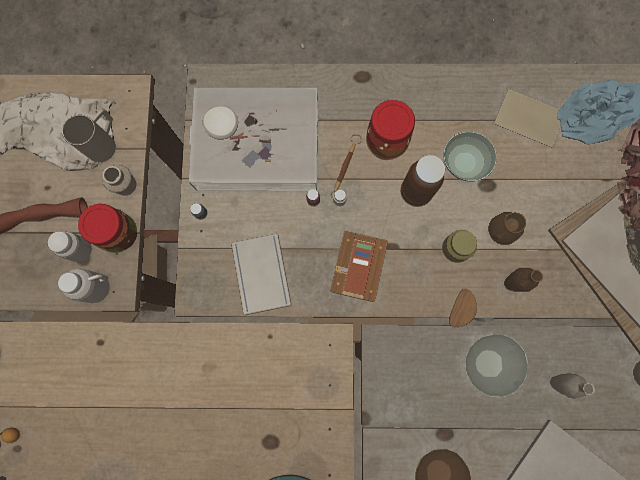

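View pics/a.png

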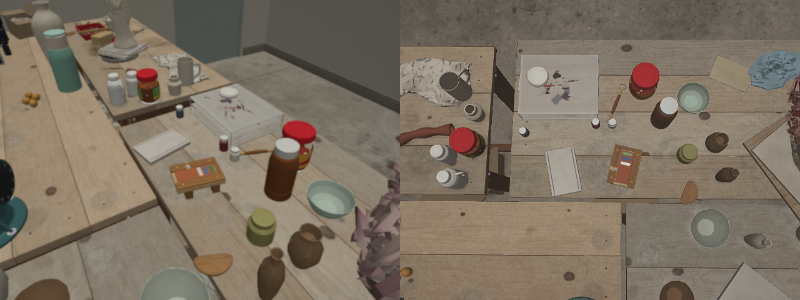

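Top view: the rack (about col 360, row 267) holds the tile. The stripes are at the far end, the open end faces the robot, and the plunger is on the left strip at (341, 270). The setter is at (261, 274). Next I'll turn these pixels into positions.

```bash
cat > h.py <<'E'
from plant import *
import cv2,numpy as np
from scipy.spatial.transform import Rotation as R
def pose(c):
    p=camera_params(c)
    if 'pose' in p: T=np.array(p['pose'])
    else:
        s=read_state();q=s['tcp_rot'];W=np.eye(4);W[:3,:3]=R.from_quat([q[1],q[2],q[3],q[0]]).as_matrix();W[:3,3]=s['ee_pos'];T=W@p['hand_eye']
    return p,T
def ray(c,uv,P=None):
    p,T=P or pose(c);uv=np.atleast_2d(uv).astype(float)
    d=np.c_[(uv[:,0]-p['cx'])/p['fx'],-(uv[:,1]-p['cy'])/p['fy'],-np.ones(len(uv))]
    return T[:3,3],d@T[:3,:3].T
def onz(c,uv,z,P=None):
    o,d=ray(c,uv,P);return o+d*((z-o[2])/d[:,2])[:,None]
def tri(r):
    A=0;b=0
    for o,d in r:
        d=d/np.linalg.norm(d);M=np.eye(3)-np.outer(d,d);A=A+M;b=b+M@o
    return np.linalg.solve(A,b)
def rect(mask):
    m=mask.astype(np.uint8);n,l,st,_=cv2.connectedComponentsWithStats(m)
    m=(l==1+st[1:,4].argmax()).astype(np.uint8)
    c=cv2.findContours(m,0,1)[0];return cv2.convexHull(max(c,key=cv2.contourArea))[:,0].astype(float)
def orect(c,mask,z,P=None):
    "min-area rectangle in world plane z -> centre, length, width, yaw of the long side"
    w=onz(c,rect(mask),z,P)[:,:2]
    (cx,cy),_,_=r=cv2.minAreaRect((w*1000).astype(np.float32));b=cv2.boxPoints(r)
    e1,e2=b[1]-b[0],b[2]-b[1];e,f=(e1,e2) if np.linalg.norm(e1)>np.linalg.norm(e2) else (e2,e1)
    y=np.arctan2(e[1],e[0]);y=(y+np.pi/2)%np.pi-np.pi/2
    return np.round([cx,cy,np.linalg.norm(e),np.linalg.norm(f)],1),round(y,3)
E
python3 - <<'E'
from h import *
a=read_camera('top');b=read_camera('scene')
for t,z in(('tile',.056),('rack',.056),('setter',.016)):
    mt=trace('top',t);ms=trace('scene',t)
    for c,m in(('top',mt),('scene',ms)):
        if m: print(t,c,orect(c,m[0]['mask'],z),round(m[0]['confidence'],2))
for t,uv in(('rib',(463,308)),('tin',(461,246)),('bottle',(416,188)),('pot1',(313,197)),('pot2',(340,197)),('pot4',(197,211))): print(t,onz('top',uv,.03).round(3))
t=tip_of('top','tile')[0]['point'];u=tip_of('scene','tile')[0]['point']
print('tri',[tri([tuple(x if i==0 else x[0] for i,x in enumerate(ray(c,q[::-1]))) for c,q in(('top',t),('scene',u))])])
E
```

```text
tile top (array([ 549.4, -148.5,  114.2,   44.6]), np.float32(-0.212)) 0.67
tile scene (array([ 548.4, -148.2,  116.6,   45.3]), np.float32(-0.239)) 0.76
rack top (array([ 552. , -148.2,  146.8,  102.3]), np.float32(-0.232)) 0.73
rack scene (array([ 546.4, -168.6,  142.6,  142.4]), np.float32(-0.23)) 0.88
setter top (array([538.9,  75.1, 171.6, 110.7]), np.float32(0.208)) 0.9
setter scene (array([536.3,  66.8, 178.5, 128.6]), np.float32(0.231)) 0.91
rib [[ 0.462 -0.382  0.03 ]]
tin [[ 0.603 -0.383  0.03 ]]
bottle [[ 0.74  -0.284  0.03 ]]
pot1 [[ 0.717 -0.044  0.03 ]]
pot2 [[ 0.718 -0.107  0.03 ]]
pot4 [[0.683 0.225 0.03 ]]
tri [array([ 0.55189038, -0.14755629,  0.04931027])]
```

```bash
python3 -m jog '1 -0.04 -0.027 0 0;1 -0.042 -0.027 0 0;1 -0.042 -0.027 0 0;1 -0.042 -0.027 0 0;1 -0.042 -0.027 0 0;1 -0.042 -0.027 0 0;1 -0.042 -0.027 0 0;1 -0.042 -0.027 0 0;1 -0.042 -0.027 0 0;1 -0.04 -0.027 0 0;1 -0.04 -0.028 0 0;1 -0.038 -0.028 0 0' 20
python3 -m jog '1 0 0 0 0;1 0 0 0 0'
python3 - <<'E'
from h import *
s=read_state();print(s['ee_pos'],s['tcp_rot'],s['contact_force'],s['width'],s['time_s'])
P=pose('wrist');a=read_camera('wrist');cv2.imwrite('pics/w1.png',a[:,:,::-1])
for t,z in(('tile',.056),('setter',.016)):
    for m in trace('wrist',t)[:1]: print(t,orect('wrist',m['mask'],z,P),m['bbox'],m['confidence'])
E
```

```text
time_s: 3.7
ee_pos: [0.5384, 0.071, 0.304]
tcp_rot: [0.0, 0.145, 0.989, 0.0]
contact_force: [0.5, 0.3, -1.0]
width: -0.0
finger_force: 0.0
time_s: 3.95
ee_pos: [0.5373, 0.0727, 0.3038]
tcp_rot: [-0.0, 0.146, 0.989, 0.0]
contact_force: [0.2, 0.8, 0.2]
width: -0.0001
finger_force: 0.0
[0.5373267  0.07265101 0.30378232] [-3.84984681e-04  1.45507967e-01  9.89356959e-01  3.00562207e-04] [0.16802541 0.82193028 0.2196415 ] -9.435201004915413e-05 3.95
tile (array([ 547.5, -147.7,  118.1,   50.3]), np.float32(-0.243)) [102.8, 290.1, 79.8, 117.0] 0.6
setter (array([537.3,  74.2, 168.9, 109.7]), np.float32(0.207)) [326.0, 198.5, 178.3, 196.3] 0.69
```

View pics/w1.png

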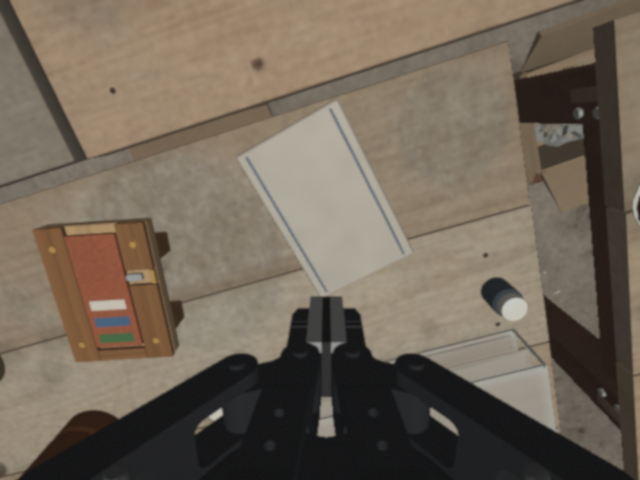

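Wrist view: the setter is centred at about (325, 198) and the tile at about (102, 290), which agrees with the top view. I'll touch the setter with closed tips to calibrate tip height and stiffness.

```bash
python3 -m jog '1 0 0 0.05 0;1 0 0 0.05 0;1 0 0 0.05 0;1 0 0 0.04 0;1 0 0 0.015 0;1 0 0 0 0;1 0 0 0 0'
for i in 1 2 3 ; do python3 -m jog '1 0 0 0.003 0;1 0 0 0 0' | egrep 'ee_pos|contact'; done
```

```text
time_s: 4.97
ee_pos: [0.539, 0.0727, 0.1013]
tcp_rot: [0.002, 0.145, 0.989, 0.0]
contact_force: [-0.1, 0.2, 0.2]
width: -0.0003
finger_force: 0.0
ee_pos: [0.538, 0.0724, 0.0968]
contact_force: [-0.4, -0.5, -1.1]
ee_pos: [0.5374, 0.0724, 0.0926]
contact_force: [1.0, -0.3, 0.3]
ee_pos: [0.5373, 0.0724, 0.0895]
contact_force: [0.1, -1.2, -1.1]
```

```bash
for i in 1 2 3 4; do python3 -m jog '1 0 0 0.001 0;1 0 0 0 0' | egrep 'ee_pos|contact'; done
```

```text
ee_pos: [0.5375, 0.0724, 0.0888]
contact_force: [-1.0, -0.8, 0.2]
ee_pos: [0.5377, 0.0725, 0.0887]
contact_force: [-1.7, 0.4, 6.3]
ee_pos: [0.5376, 0.0725, 0.0886]
contact_force: [-3.3, 0.1, 10.6]
ee_pos: [0.5377, 0.0725, 0.0886]
contact_force: [-7.0, 0.5, 14.3]
```

Closed tips touch at TCP z = 0.0887, and stiffness is about 4–5 N per commanded mm. Now the same test with the fingers at about 46 mm.

```bash
python3 -m jog '1 0 0 -0.008 0;-0.08 0 0 0 0;-0.08 0 0 0 0;-0.08 0 0 0 0;-0.08 0 0 0 0;-0.08 0 0 0.004 0;-0.08 0 0 0 0'
for i in 1 2 3 4; do python3 -m jog '-0.08 0 0 0.0015 0;-0.08 0 0 0 0' | egrep 'ee_pos|contact'; done
```

```text
time_s: 7.6
ee_pos: [0.5372, 0.0724, 0.0893]
tcp_rot: [-0.001, 0.145, 0.989, -0.0]
contact_force: [-0.7, 1.1, 0.1]
width: 0.046
finger_force: 0.0
ee_pos: [0.5375, 0.0724, 0.0883]
contact_force: [0.2, 0.3, 0.6]
ee_pos: [0.5375, 0.0724, 0.0868]
contact_force: [-0.1, 0.2, 0.8]
ee_pos: [0.5377, 0.0725, 0.0863]
contact_force: [-2.2, -0.2, 4.6]
ee_pos: [0.5377, 0.0725, 0.0862]
contact_force: [-5.7, -0.4, 13.2]
```

```bash
python3 -m jog '-0.08 0 0 -0.06 0;1 0 0 -0.055 0;1 -0.02 -0.041 0 0;1 -0.021 -0.041 0 0;1 -0.021 -0.041 0 0;1 -0.021 -0.041 0 0;1 -0.021 -0.042 0 0;1 0 0 0 -0.064;1 0 0 0 0;1 0 0 0 0'
python3 - <<'E'
from h import *
s=read_state();print(s['ee_pos'],s['tcp_rot'],s['contact_force'],s['width'],s['time_s'])
P=pose('wrist');a=read_camera('wrist');cv2.imwrite('pics/w2.png',a[:,:,::-1])
for t,z in(('tile',.056),('rack',.056)):
    for m in trace('wrist',t)[:1]: print(t,orect('wrist',m['mask'],z,P),m['bbox'],m['confidence'])
for m in tip_of('wrist','tile')[:1]: print(onz('wrist',m['point'][::-1],.05,P),m['confidence'])
E
```

```text
time_s: 9.85
ee_pos: [0.5778, -0.1543, 0.1986]
tcp_rot: [-0.0, 0.114, 0.994, 0.0]
contact_force: [-0.6, 0.1, 0.5]
width: 0.0002
finger_force: 0.0
[ 0.57784041 -0.15430316  0.1986292 ] [-1.38505083e-04  1.13755977e-01  9.93508703e-01  1.24953762e-04] [-0.59285769  0.10877192  0.45710147] 0.00021176650125915311 9.85
tile (array([ 548.1, -150. ,  114.8,   46.2]), np.float32(-0.225)) [322.2, 203.6, 85.4, 193.0] 0.7
rack (array([ 552. , -150.1,  139.8,  100.1]), np.float32(-0.223)) [323.3, 205.7, 185.0, 233.3] 0.65
[[ 0.54952656 -0.14947583  0.05      ]] 0.81
```

View pics/w2.png

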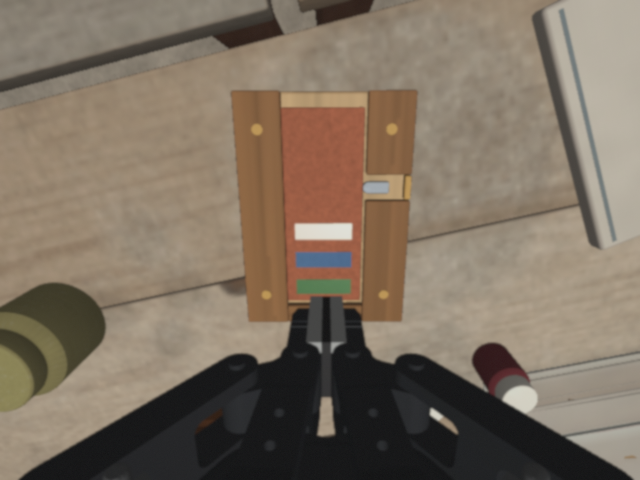

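Wrist view: the tile runs from about row 107 (front) to 300 (stop) at cols 283–365. The closed tips sit centred over the green stripe end, aligned with the channel. I'll descend and press.

```bash
python3 -m jog '1 0 0 0.03 0;1 0 0 0.025 0;1 0 0 0.01 0;1 0 0 0 0;1 0 0 0 0'|egrep 'ee_pos|contact'
for i in 1 2 ; do python3 -m jog '1 0 0 0.0015 0;1 0 0 0 0' | egrep 'ee_pos|contact'; done
```

```text
ee_pos: [0.5787, -0.155, 0.1354]
contact_force: [1.0, 0.5, -0.2]
ee_pos: [0.5782, -0.1549, 0.133]
contact_force: [-0.4, 1.0, 0.5]
ee_pos: [0.5778, -0.1547, 0.1308]
contact_force: [0.4, 0.8, -0.3]
```

```bash
for i in 1 2 3; do python3 -m jog '1 0 0 0.0013 0;1 0 0 0 0' | egrep 'ee_pos|contact'; done
```

```text
ee_pos: [0.5778, -0.1547, 0.1294]
contact_force: [-0.4, -0.0, -0.9]
ee_pos: [0.5781, -0.1548, 0.1287]
contact_force: [0.3, 0.7, 2.0]
ee_pos: [0.5783, -0.1549, 0.1287]
contact_force: [-3.1, 0.8, 6.1]
```

```bash
for i in 1 2; do python3 -m jog '1 0 0 0.0009 0;1 0 0 0 0;1 0 0 0 0' | egrep 'ee_pos|contact'; done
```

```text
ee_pos: [0.5785, -0.1549, 0.1287]
contact_force: [-2.2, 2.0, 10.0]
ee_pos: [0.5789, -0.155, 0.1287]
contact_force: [-2.5, 1.4, 12.0]
```

```bash
python3 -m jog '1 0 0 0.0004 0;1 0.001 0 0 0;1 0.001 0 0 0;1 0.001 0 0 0' | egrep 'ee_pos|contact'
python3 -m jog '1 0.001 0 0 0;1 0.001 0 0 0' | egrep 'ee_pos|contact'
python3 -m jog '1 0.001 0 0 0;1 0.001 0 0 0' | egrep 'ee_pos|contact'
```

```text
ee_pos: [0.5779, -0.1548, 0.1287]
contact_force: [3.5, 0.1, 8.8]
ee_pos: [0.5761, -0.1543, 0.1287]
contact_force: [3.2, 0.2, 8.3]
ee_pos: [0.5741, -0.1539, 0.1287]
contact_force: [3.5, -0.1, 8.3]
```

```bash
python3 -m jog '1 0.001 0 0.0006 0;1 0.001 0 0.0006 0;1 0.001 0 0 0' | egrep 'ee_pos|contact'
python3 -m jog '1 0.001 0 0 0;1 0.001 0 0 0' | egrep 'ee_pos|contact'
```

```text
ee_pos: [0.572, -0.1534, 0.1287]
contact_force: [3.1, -1.2, 10.9]
ee_pos: [0.5701, -0.153, 0.1287]
contact_force: [3.2, -0.2, 11.3]
```

```bash
python3 -m jog '1 0.001 0 0.0005 0;1 0.001 0 0 0;1 0.001 0 0 0;1 0.001 0 0 0' | egrep 'ee_pos|contact'
python3 - <<'E'
from h import *
P=pose('wrist');s=read_state();print(s['ee_pos'],s['contact_force'])
a=read_camera('wrist');cv2.imwrite('pics/w3.png',a[:,:,::-1])
for t in('tile','rack'):
    for m in trace('wrist',t)[:1]: print(t,orect('wrist',m['mask'],.056,P),m['bbox'],m['confidence'])
E
```

```text
ee_pos: [0.5666, -0.1522, 0.1287]
contact_force: [3.8, 0.4, 12.5]
[ 0.56655357 -0.15217508  0.12866268] [ 3.81471329  0.42305574 12.46320962]
tile (array([ 534.4, -146.5,  109. ,   45.9]), np.float32(-0.221)) [321.0, 228.8, 126.0, 258.3] 0.95
rack (array([ 545.4, -111.5,  109.1,   27.6]), np.float32(-0.225)) [323.1, 259.1, 275.9, 309.9] 0.59
```

View pics/w3.png

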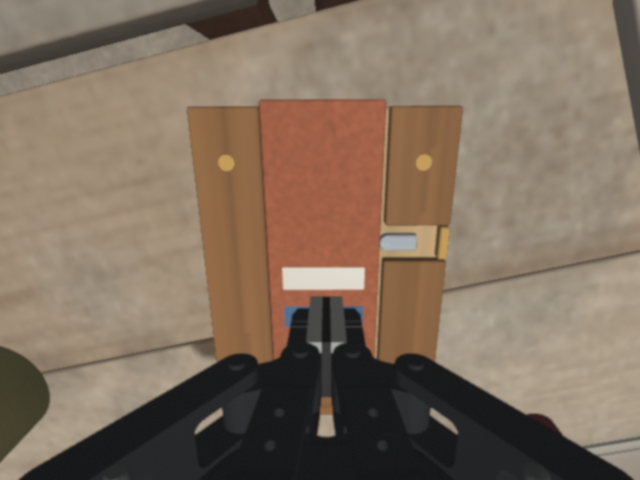

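The tile is sliding with the tip: its front edge is at row 99 and the rack front at row 106, so about 2.5 mm overhangs. I'll continue.

```bash
python3 -m jog '1 0.0015 0 0.0003 0;1 0.0015 0 0 0;1 0.0015 0 0 0;1 0.0015 0 0 0' | egrep 'ee_pos|contact'
python3 -m jog '1 0.0015 0 0 0;1 0.0015 0 0 0;1 0.0015 0 0 0;1 0.0015 0 0 0' | egrep 'ee_pos|contact'
```

```text
ee_pos: [0.5609, -0.1509, 0.1286]
contact_force: [4.3, 0.4, 12.8]
ee_pos: [0.5551, -0.1495, 0.1287]
contact_force: [4.0, 0.9, 13.0]
```

```bash
for i in 1 2; do python3 -m jog '1 0.0015 0 0 0;1 0.0015 0 0 0;1 0.0015 0 0 0;1 0.0015 0 0 0;1 0.0015 0 0 0;1 0.0015 0 0 0' | egrep 'ee_pos|contact'; done
python3 - <<'E'
from h import *
P=pose('wrist');a=read_camera('wrist')
for t in('tile','rack'):
    for m in trace('wrist',t)[:1]:
        h=rect(m['mask']);print(t,orect('wrist',m['mask'],.056,P),m['bbox'],h[:,1].min())
E
```

```text
ee_pos: [0.5464, -0.1475, 0.1286]
contact_force: [3.5, 0.3, 13.2]
ee_pos: [0.5377, -0.1455, 0.1287]
contact_force: [3.8, 0.8, 13.1]
tile (array([ 505.9, -139.8,  109.6,   46.2]), np.float32(-0.22)) [321.8, 230.8, 128.8, 261.8] 98.0
rack (array([ 529.3, -107.7,   83. ,   28.2]), np.float32(-0.225)) [324.1, 307.6, 257.5, 258.3] 179.0
```

```bash
python3 -m jog '1 0.0015 0 0 0;1 0.0015 0 0 0;1 0.0015 0 0 0;1 0.0015 0 0 0;1 0.0015 0 0 0;1 0.0015 0 0 0;1 0.0015 0 0 0;1 0 0 0 0;1 0 0 -0.002 0;1 0 0 -0.003 0;1 0 0 -0.015 0' | egrep 'ee_pos|contact'
python3 -m jog '1 0.005 0 -0.035 0;1 0.005 0 -0.03 0;1 0 0 0 0;1 0 0 0 0' | egrep 'ee_pos|contact'
python3 - <<'E'
from h import *
s=read_state();P=pose('wrist');a=read_camera('wrist');print(s['ee_pos'],s['time_s']);cv2.imwrite('pics/w4.png',a[:,:,::-1])
for t in('tile','rack'):
    for m in trace('wrist',t)[:1]:
        print(t,orect('wrist',m['mask'],.056,P),m['bbox'])
        if t=='tile':
            h=onz('wrist',rect(m['mask']),.056,P)[:,:2];c=np.cos(-.226);s_=np.sin(-.226)
            print('rack-frame front x rel (0.550,-0.1495):',((h-[.55,-.1495])@[c,s_]).min())
E
```

```text
ee_pos: [0.5216, -0.1415, 0.1414]
contact_force: [-0.9, 0.4, -0.1]
ee_pos: [0.5127, -0.1396, 0.2069]
contact_force: [-0.1, 0.3, 0.0]
[ 0.51266572 -0.13959008  0.20694585] 19.475
rack (array([ 543.6, -110.7,  113.4,   28.3]), np.float32(-0.225)) [325.3, 280.8, 160.0, 161.8]
```

View pics/w4.png

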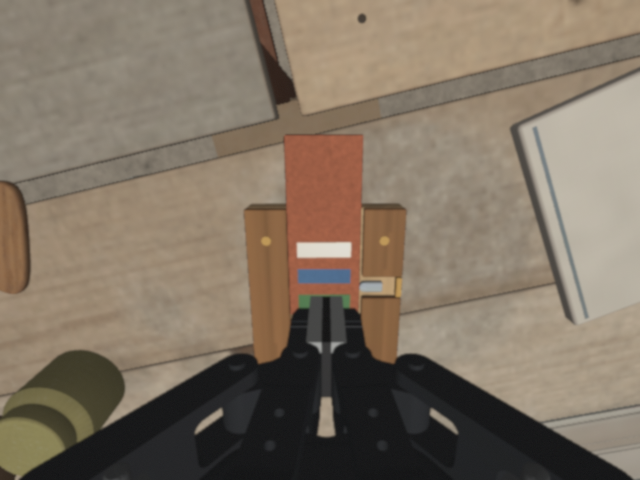

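Wrist view: the tile front edge is at row 135 (cols 285–362) and the rack front at row 206, so about 42 mm overhangs with no finger on it. Next I'll work out the pinch pose from those corners.

Run:
```python
from h import *
P=pose('wrist');s=read_state()
w=onz('wrist',[(285,135),(362,135),(246,206),(405,206)],.056,P);print(w.round(4))
f=w[:2].mean(0)[:2];q=s['tcp_rot'];M=R.from_quat([q[1],q[2],q[3],q[0]]).as_matrix();print(M.round(3),(w[2:].mean(0)[:2]-f)@[.974,-.226])
g=f+.019*np.array([.974,-.226]);d=np.array([g[0],g[1],.122])-s['ee_pos'];print('grip',g,'tool shift',(M.T@d).round(4))
```

```text
[[ 0.436  -0.146   0.056 ]
 [ 0.4459 -0.1032  0.056 ]
 [ 0.4706 -0.1797  0.056 ]
 [ 0.4923 -0.0859  0.056 ]]
[[-0.974  0.226 -0.003]
 [ 0.226  0.974  0.001]
 [ 0.003  0.001 -1.   ]] 0.041307608589378854
grip [ 0.45946989 -0.12890796] tool shift [ 0.0537 -0.0017  0.0842]
```

```bash
python3 -m jog '-0.6 0.0255 -0.001 0 0;-0.6 0.026 -0.0007 0 0;-0.6 0 0 0 0;-0.6 0 0 0.04 0;-0.6 0 0 0.03 0;-0.6 0 0 0.0155 0;-0.6 0 0 0 0;-0.6 0 0 0 0;-0.6 0 0 0 0' 30
```

```text
time_s: 20.75
ee_pos: [0.4635, -0.1301, 0.1238]
tcp_rot: [0.001, 0.114, 0.994, -0.0]
contact_force: [-0.6, -0.7, 0.6]
width: 0.0679
finger_force: 0.0
```

```bash
python3 -m jog '-0.6 0.001 0 0.0007 0;-0.6 0 0 0 0;-0.6 0 0 0 0'
python3 - <<'E'
from h import *
a=read_camera('wrist');cv2.imwrite('pics/w5.png',a[:,:,::-1])
E
```

```text
time_s: 21.12
ee_pos: [0.4616, -0.1296, 0.1217]
tcp_rot: [0.0, 0.114, 0.994, 0.0]
contact_force: [0.2, 0.1, -0.2]
width: 0.0682
finger_force: 0.0
```

View pics/w5.png

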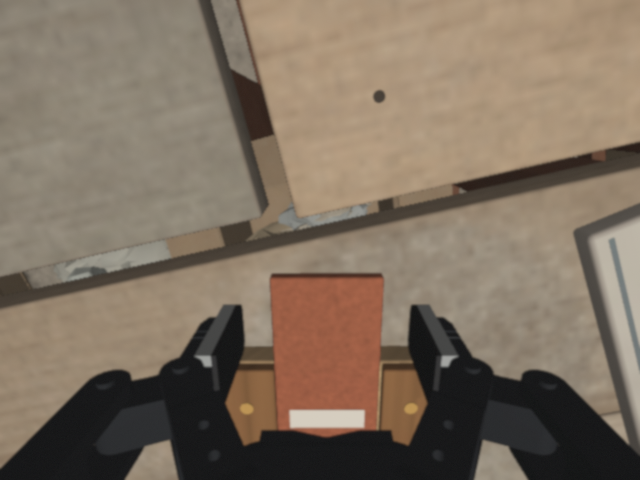

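Wrist view: the fingers (tips at about cols 225 and 425) straddle the tile evenly (cols 272–383), ahead of the rack face. I'll close.

```bash
python3 -m jog '1 0 0 0 0;1 0 0 0 0;1 0 0 0 0;1 0 0 0 0;1 0 0 0 0' 30
python3 -m jog '1 0 0 -0.004 0;1 0 0 -0.008 0;1 0 0 -0.01 0;1 0 0 -0.01 0;1 0 0 -0.01 0;1 0 0 0 0;1 0 0 0 0'
```

```text
time_s: 21.8
ee_pos: [0.4617, -0.1294, 0.1217]
tcp_rot: [0.0, 0.114, 0.994, 0.0]
contact_force: [-0.7, 0.7, 0.4]
width: 0.0446
finger_force: 32.4
time_s: 22.68
ee_pos: [0.4614, -0.1295, 0.1635]
tcp_rot: [-0.0, 0.114, 0.994, 0.0]
contact_force: [-0.3, 0.4, -0.6]
width: 0.0446
finger_force: 32.2
```

```bash
python3 -m jog '1 0 0.015 0 0;1 0 0.025 0 0;1 0.001 0.025 0 0;1 0.001 0.025 0 0;1 0.001 0.025 0 0;1 0.001 0.025 0 0;1 0.001 0.025 0 0;1 0 0.02 0 0;1 0 0.0154 0 0;1 0 0 0 -0.1;1 0 0 0 -0.1;1 0 0 0 -0.1'
python3 -m jog '1 0 0 0 -0.1;1 0 0 0 -0.034;1 0 0 -0.01 0;1 0 0 0 0;1 0 0 0 0;1 0 0 0 0'
python3 - <<'E'
from h import *
s=read_state();P=pose('wrist');a=read_camera('wrist');print(s['ee_pos'],s['tcp_rot']);cv2.imwrite('pics/w6.png',a[:,:,::-1])
zt=s['ee_pos'][2]-.0863+.016-.0013+.006
b=read_camera('top');c=read_camera('scene')
for t,z in(('tile',zt),('setter',.016)):
  for k in('wrist','top','scene'):
    for m in trace(k,t)[:1]: print(t,k,orect(k,m['mask'],z,P if k=='wrist' else None),round(m['confidence'],2))
x=np.hstack([cv2.resize(c[170:320,180:380],(400,300)),cv2.resize(b[200:350,190:390],(400,300))]);cv2.imwrite('pics/c6.png',np.vstack([x,cv2.copyMakeBorder(cv2.resize(a,(400,300)),0,0,0,400,0)])[:,:,::-1])
E
```

```text
time_s: 24.18
ee_pos: [0.5018, 0.0674, 0.1633]
tcp_rot: [-0.0, -0.038, 0.999, 0.0]
contact_force: [0.1, -0.3, -0.7]
width: 0.0447
finger_force: 32.2
time_s: 24.92
ee_pos: [0.5019, 0.0668, 0.1735]
tcp_rot: [-0.0, -0.103, 0.995, 0.0]
contact_force: [1.0, 1.1, -1.9]
width: 0.0449
finger_force: 32.2
[0.50186688 0.06677494 0.17347818] [-1.40691958e-04 -1.02765052e-01  9.94705645e-01  5.70072542e-05]
tile top (array([481.3,  24.6,  47.9,  47. ]), np.float32(-1.321)) 0.7
tile scene (array([556.3,  74.4,  79.7,  48.1]), np.float32(0.244)) 0.72
setter wrist (array([498.2,  65.5, 109.7,  92.6]), np.float32(-1.364)) 0.96
setter top (array([489.5,  33.8,  54.1,  50.2]), np.float32(0.202)) 0.64
setter scene (array([536.3,  66.4, 176.9, 123.5]), np.float32(0.225)) 0.75
```

View pics/c6.png

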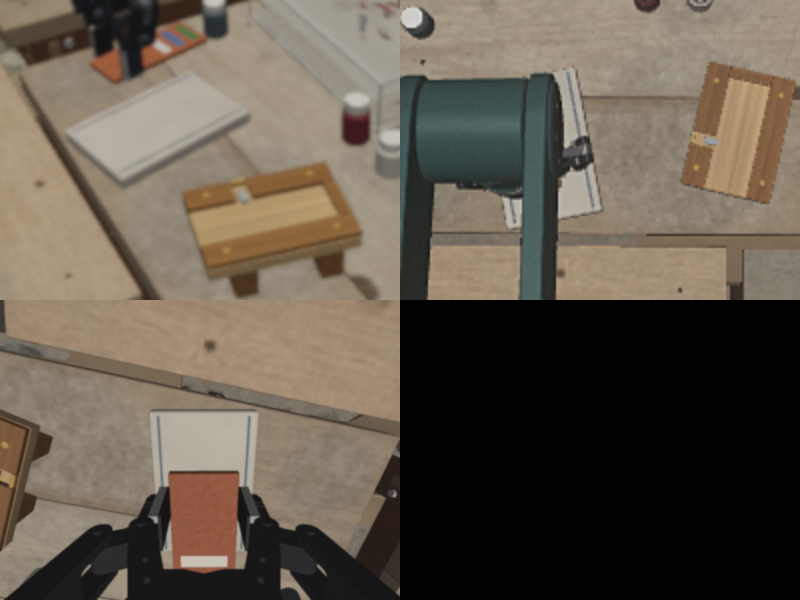

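The tile is held level and parallel to the setter. In the wrist inset its centre is at col 204 and the setter's at 204.5. I'll lower it.

```bash
python3 -m jog '1 0 0 0.02 0;1 0 0 0.02 0;1 0 0 0.02 0;1 0 0 0.01 0;1 0 0 0.007 0;1 0 0 0 0;1 0 0 0 0;1 0 0 0 0'|egrep 'ee_pos|contact'
for i in 1 2 3; do python3 -m jog '1 0 0 0.002 0;1 0 0 0 0;1 0 0 0 0' | egrep 'ee_pos|contact'; done
```

```text
ee_pos: [0.5025, 0.0668, 0.0974]
contact_force: [0.2, 0.3, 0.5]
ee_pos: [0.502, 0.0668, 0.0946]
contact_force: [-0.2, -0.7, -0.4]
ee_pos: [0.502, 0.0668, 0.0926]
contact_force: [-0.7, -0.5, -0.7]
ee_pos: [0.502, 0.0668, 0.0906]
contact_force: [-0.1, 0.0, -1.3]
```

```bash
for i in 1 2 3 4; do python3 -m jog '1 0 0 0.0008 0;1 0 0 0 0' | egrep 'ee_pos|contact'; done
```

```text
ee_pos: [0.5019, 0.0668, 0.0898]
contact_force: [-0.2, 0.1, -0.6]
ee_pos: [0.5019, 0.0668, 0.0889]
contact_force: [-0.2, -0.7, -1.3]
ee_pos: [0.502, 0.0668, 0.0882]
contact_force: [-0.6, -0.3, -1.3]
ee_pos: [0.5022, 0.0668, 0.0879]
contact_force: [-0.2, -0.2, 2.7]
```

Contact at 2.7 N. I'll release and back off.

```bash
python3 -m jog '-0.2 0 0 0 0;-0.2 0 0 0 0;-0.4 0 0 0 0;-0.5 0 0 0 0;-0.5 0 0 -0.01 0;-0.5 0 0 -0.03 0;-0.5 0 0 -0.05 0;-0.5 0 0 -0.05 0;-0.5 0.03 0 -0.03 0;-0.5 0 0 0 0;-0.5 0 0 0 0'
python3 - <<'E'
from h import *
P=pose('wrist');a=read_camera('wrist');b=read_camera('scene');r={}
for t,z in(('tile',.022),('setter',.016)):
  for k in('wrist','scene'):
    for m in trace(k,t)[:1]: print(t,k,orect(k,m['mask'],z,P if k=='wrist' else None),round(m['confidence'],2))
cv2.imwrite('pics/w7.png',np.hstack([cv2.resize(a,(400,300)),cv2.resize(b,(400,300))])[:,:,::-1])
E
```

```text
time_s: 29.88
ee_pos: [0.4726, 0.0607, 0.257]
tcp_rot: [0.0, -0.103, 0.995, 0.0]
contact_force: [0.3, -0.6, -0.2]
width: 0.0642
finger_force: 0.0
tile wrist (array([537.2,  73.9, 116.2,  45.8]), np.float32(0.209)) 0.98
tile scene (array([537.8,  72.3, 118.6,  54.7]), np.float32(0.253)) 0.89
setter wrist (array([535.6,  73.2, 171.1, 110.5]), np.float32(0.206)) 0.95
setter scene (array([535.8,  67.4, 176.6, 124.6]), np.float32(0.221)) 0.98
```

View pics/w7.png

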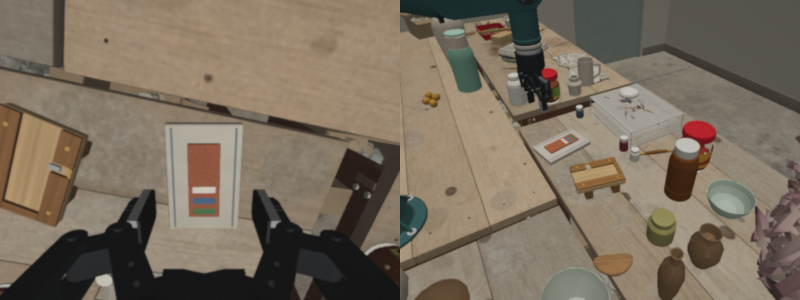

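The tile lies stripes up in the middle of the setter, within about 2 mm of centre and aligned to 0.003 rad. The bystanders are undisturbed and the gripper is clear.

```bash
python3 -c "from plant import *;print(finish_job())"
```

```text
the job is handed in; nothing more can be done
None
```

The tile is on the kiln setter, stripes up, about 2 mm off centre and aligned lengthwise to within about 0.01 rad. The gripper is clear and the job was handed in at about 30 s; no verdict came back.

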